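# Put the table things back on their own stands

### The job

Tidy the things on the wooden board that covers the hob (only those): stand the salt shaker in the small round stand and the pepper mill in the large round stand, lay the matchbox flat and centred on the rectangular wooden pad, lined up with it, and set the butter lid squarely on its dish. All stay upright, and the mug is to be left where it stands.

Things in the scene. Friction and masses are not known exactly. Their poses are not given: they have to be found in the camera images.
- salt_shaker_mid (a point): Salt shaker, clear body with a grey domed top, standing loose on the board, leaning up to 3 degrees on its uneven foot: 44 mm in diameter, 90 mm tall. Point at its centre, 45 mm above its underside; z is its axis, up.
- pepper_mill_mid (a point): Brown turned-wood pepper mill, standing loose: 58 mm in diameter at its widest (up to 108 mm), 150 mm tall. It is too tall to grip at mid-height from above: grip its head, which does not turn, 50 mm in diameter from 109 to 139 mm up, so about 47 mm above this point. Point at its centre, 75 mm above its underside; z is its axis, up.
- matchbox_mid (a point): Small matchbox with a cream top and blue sides, lying flat and loose: 37 mm along its x, 56 mm along its y, 17 mm high. Point at its centre, 8.5 mm above its underside; either half turn is as good.
- butter_lid_mid (a point): Lid of the butter dish, a white ceramic rounded block standing loose on its open side: 66 mm along its x, 112 mm along its y, 67 mm high; grip it across the 66 mm. Point at its centre, 33.5 mm above its underside; either half turn is as good.
- salt_stand: Small round dark wooden stand with a raised rim and cork floor: 72 mm outside, recess 60 mm in diameter, rim 12 mm high, recess floor 5 mm above the board. fixed; the origin is the centre of its underside, z up.
- pepper_stand: Large round dark wooden stand with a raised rim and cork floor: 90 mm outside, recess 78 mm in diameter, rim 12 mm high, recess floor 5 mm above the board. fixed; the origin is the centre of its underside, z up.
- match_pad: Flat rectangular dark wooden pad with a cork inlay, no rim: 58 mm along its x, 77 mm along its y, 6 mm thick. The matchbox's x goes along its x. fixed; the origin is the centre of its underside, z up.
- butter_dish: White ceramic butter dish, a flat rectangular plate: 88 mm along its x, 128 mm along its y; the lid rests on it with its underside 9 mm above the board, its x along the dish's x. fixed; the origin is the centre of its underside, z up.
- mug_mid (a point): Cream mug standing loose, to be left alone: bowl 78 mm in diameter, 101 mm tall, 116 mm long over its handle. Point midway along that length, 50 mm above its underside; the handle is on its -y side. All nine of these stand on the cover board, whose top is 59 mm above the work surface (z = 0.059); the other salt and pepper set, on the worktop beyond the board's far left corner, is fixed scenery.

How it is judged:
By the outcome, as a careful person would: the job done as asked, in the order asked, and still so for the second after the job is handed in, with the robot touching nothing.
It also fails if it takes over 120 s, if anything falls off the work surface, if the arm or the gripper's body presses on something with over 40 N, if the wrist force passes 120 N, or if a joint passes its speed limit or range.

### The arm

A 6-joint arm with a two-finger parallel gripper is mounted at the origin on the work surface; the furniture and walls round the work are solid. World frame = base frame: x ahead of the robot, y to its left, z up, the work surface at z = 0. Lengths are in m, angles in rad, forces in N, time in s.
With the tool pointing down it reaches from about 0.3 to 0.875 m from the base axis. Payload 6.4 kg.
Tool frame: the origin (TCP) lies between the finger pads; the fingertips stand 8 mm ahead of it and the grasp point (between the pads) lies 11 mm behind it (ctrl.finger_overhang is the distance from the TCP to the fingertips, in m); z points along the fingers, y is the line along which they close (so a half turn about z gives the same grasp; the last joint's range is limited). The gripper opens to 85 mm and grips with 20 to 120 N. Pads are 22 mm wide; open, the fingers measure 114 mm over their backs; the gripper's body (76 mm by 85 mm) begins 54 mm behind the grasp point. The pads swing forward as they close: fully open they stand 13 mm farther back than shut.
Start: joints at [1.117, 0.181, 1.607, -0, 1.354, -0.206], TCP at [0.141, 0.557, 0.239] pointing down, gripper open.
Joint ranges: [-2.99, 2.99], [-0.89, 2.07], [0.3, 2.58], [-1.14, 4.28], [0, 2.63], [-3.12, 3.12]. Speed limits (rad/s): [2.57, 2.57, 3.01, 3.14, 3.14, 3.14].

### API

Orientations are given as a unit quaternion [w, x, y, z].
In Python, from bench import ctrl, camera gives the robot as it stands.
- The arm moves only by the shell command python3 -m pendant 'ROWS' [OPENING]. ROWS is JSON, a list of rows, each a list of 6 numbers: the shift along the world's x, y, z normalised to -1 to 1, where 1 is 200 mm, then the turn, a rotation vector about the world's x, y, z normalised to -1 to 1, where 1 is pi/2 rad. In form: [[dx, dy, dz, rx, ry, rz], ...]. A call has exactly 10 rows; each row shifts and turns the commanded pose from where the row before left it; what a row does not reach is not made up. A row lasts 1/8 s, in which the tool goes at most 62.5 mm and 10.7 degrees, less where a joint would pass 70% of its speed; a pose out of reach is approached as far as the arm can. A call with a number of a shift or a turn outside -1 to 1 is refused whole. A call with a gripper value outside its range is refused whole. OPENING is the opening, from -1 (shut) to 1 (fully open), set as the call begins (- or left out, the last holds). The fingers move at their own pace and stop on an object; the grip force is fixed at half the most. Time passes only in rows, so rows that do not move let the fingers close, or fill a call up. It gives the time, the measured TCP pose, the force, the opening and the grip force at its end, in the units of the state.
- ctrl.get_obs(): the state, without advancing time (a new reading comes with each control period).
- camera(name): name is "scene" or "top" or "wrist"; returns a dict with "color" (480x640x3 uint8, blue, green, red), "fx", "fy", "cx", "cy" (pixels), "xyz" and "rotation" of the camera in the world; the wrist camera has in their place "hand_eye" (4x4, takes a point from camera to tool coordinates, whose origin is the TCP and whose axes are the flange's). Camera axes: x right, y down, z forward; pixel columns grow to the right and rows downward; lengths in m; the calibration is good to about 2 mm. A picture is of the moment at which its call begins: read the wrist's pose just before it. There is no depth.
- ctrl.hand_in(): hands the job in; it is judged then, once.
The state is a dict: "time_s": time; "q": joint angles; "dq": joint speeds; "joint_efforts": joint torques, N m; "eef_pos": TCP position; "eef_rot": TCP orientation; "wrist_force": force on the tool from outside, world axes, zero at the start; "torque": the same for the moment, N m; "opening": opening from 0.0 (shut) to 1.0 (fully open); "grasp_force": force on a finger pad.
Only numpy, scipy, OpenCV 4.12 (cv2) and the standard library are available. Lean on these libraries where they do the work, as an engineer would, in place of code of your own. Each camera call takes 0.05 s, during which the arm holds its last target. There are 200 camera calls.

## Working session

There is one attempt and no reset: what is moved stays moved. The work goes in short steps, Python scripts to look and compute and a shell command to move; the robot and the scene stay as the last step left them, time stands still between calls to the robot, and variables do not carry over. Pictures are saved under pics/ and viewed, at most 16 in all, crops included, and the job is handed in when it is done.

```bash
mkdir -p pics; python3 - <<'E'
from bench import ctrl,camera
import cv2
o=ctrl.get_obs();print({k:o[k] for k in('time_s','eef_pos','eef_rot','opening')},ctrl.finger_overhang)
for n in('scene','top','wrist'):
    c=camera(n);cv2.imwrite(f'pics/{n}0.png',c['color'])
    print(n,{k:(v.tolist() if hasattr(v,'tolist') else v) for k,v in c.items() if k!='color'})
E
```

```text
{'time_s': 0.0, 'eef_pos': array([0.14077766, 0.55694986, 0.23839088]), 'eef_rot': array([-2.70358867e-04,  1.23580378e-01,  9.92334188e-01, -8.22833345e-04]), 'opening': 0.9993821583292832} 0.008
scene {'fx': 479.1649086369227, 'fy': 479.1649086369227, 'cx': 318.58333110360644, 'cy': 239.7051276547728, 'xyz': [0.1883290840450974, -0.6118847630139713, 0.9820982732970474], 'rotation': [-0.32907582823835624, 0.9008713833879435, -0.26744501156647243, 0.09280633410571812]}
top {'fx': 508.5217922010241, 'fy': 508.5217922010241, 'cx': 318.4634563207421, 'cy': 243.4836934378615, 'xyz': [0.39293737655304495, -0.02209601245064316, 1.1375557719852532], 'rotation': [0.06365818686244666, -0.7037554530768704, 0.7064283021113651, -0.04043453333486877]}
wrist {'fx': 332.96853364796976, 'fy': 332.96853364796976, 'cx': 313.54636108995265, 'cy': 240.17020857775165, 'hand_eye': [[-0.00026276763362019094, -0.9584633203074165, -0.28521569833803345, 0.07249490430604882], [0.9999999102867138, -0.0001570946443407307, -0.0003933800147856547, 0.0008442937045772814], [0.00033223445642324094, -0.28521577611793153, 0.9584632755999105, -0.13315726542596276], [0.0, 0.0, 0.0, 1.0]]}
```

View pics/top0.png

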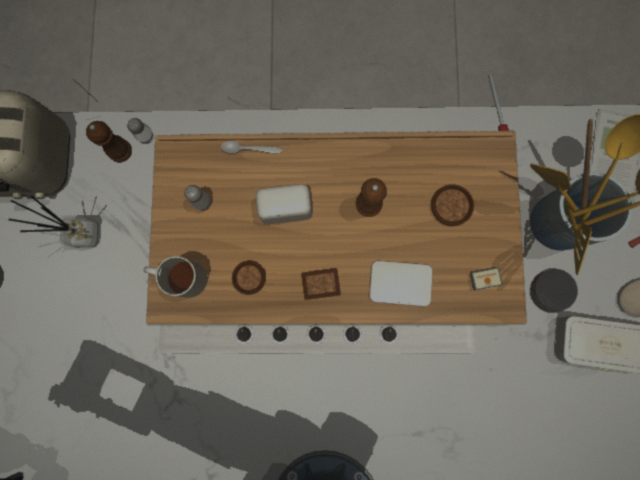

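View pics/scene0.png

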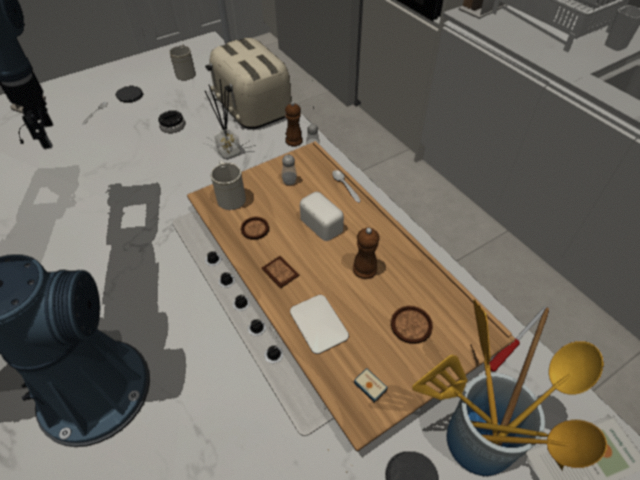

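```bash
cat > h.py <<'E'
import numpy as np,cv2
from scipy.spatial.transform import Rotation as R
from bench import ctrl,camera
def cam(n):
    o=ctrl.get_obs();c=camera(n)
    if n=='wrist':
        w,x,y,z=o['eef_rot'];T=np.eye(4);T[:3,:3]=R.from_quat([x,y,z,w]).as_matrix();T[:3,3]=o['eef_pos']
        T=T@np.array(c['hand_eye'])
    else:
        w,x,y,z=c['rotation'];T=np.eye(4);T[:3,:3]=R.from_quat([x,y,z,w]).as_matrix();T[:3,3]=c['xyz']
    K=(c['fx'],c['fy'],c['cx'],c['cy']);return c['color'],K,T
def p2w(K,T,u,v,z):
    d=T[:3,:3]@np.array([(u-K[2])/K[0],(v-K[3])/K[1],1]);return T[:3,3]+d*(z-T[2,3])/d[2]
def w2p(K,T,p):
    q=T[:3,:3].T@(np.array(p)-T[:3,3]);return K[2]+K[0]*q[0]/q[2],K[3]+K[1]*q[1]/q[2]
def save(n,img,x0,y0,w,h,s):
    cv2.imwrite(f'pics/{n}.png',cv2.resize(img[y0:y0+h,x0:x0+w],None,fx=s,fy=s,interpolation=cv2.INTER_CUBIC))
E
python3 - <<'E'
from h import *
c,K,T=cam('top')
import pickle;pickle.dump((K,T),open('top.pkl','wb'))
print(T)
save('a',c,145,170,200,140,4);save('b',c,335,170,200,140,4)
for n,u,v,z in [('salt foot',200,199,.06),('salt top',194,191,.149),('pep top',374,186,.209),('pepstand',452,205,.071),('saltstand',249,277,.071),('pad',321,283,.065),('dish',401,283,.065),('match',486,279,.076),('lid',284,203,.12)]:print(n,p2w(K,T,u,v,z).round(4))
E
```

```text
[[-0.0013518  -0.98915756  0.14685194  0.39293738]
 [-0.99945352  0.00618662  0.03247139 -0.02209601]
 [-0.03302784 -0.14672779 -0.98862537  1.13755577]
 [ 0.          0.          0.          1.        ]]
salt foot [0.6531 0.2726 0.06  ]
salt top [0.6482 0.261  0.149 ]
pep top [ 0.639  -0.0957  0.209 ]
pepstand [ 0.6323 -0.2713  0.071 ]
saltstand [0.4808 0.1597 0.071 ]
pad [0.468  0.0079 0.065 ]
dish [ 0.4674 -0.16    0.065 ]
match [ 0.4742 -0.3337  0.076 ]
lid [0.6286 0.082  0.12  ]
```

View pics/a.png

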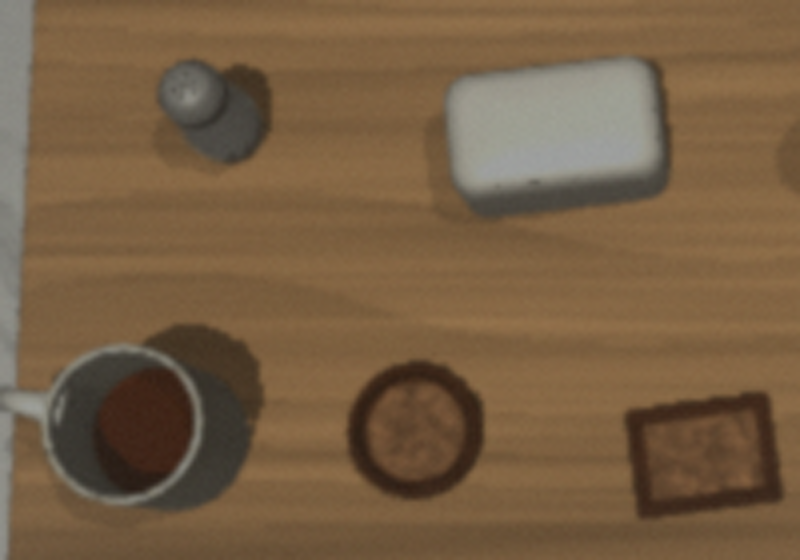

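View pics/b.png

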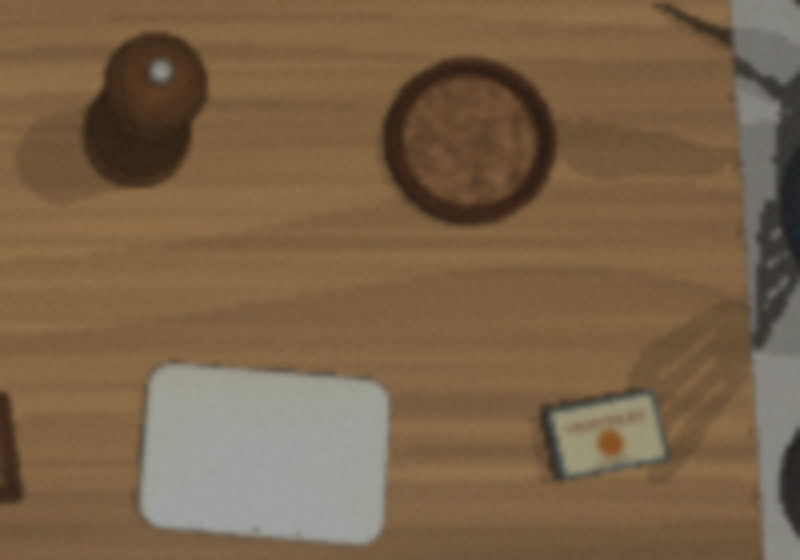

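```bash
cat > m.py <<'E'
from h import *
import pickle
K,T=pickle.load(open('top.pkl','rb'))
def q(x0,x,y,z): return p2w(K,T,x0+(x+.5)/4-.5,170+(y+.5)/4-.5,z)[:2]
def rect(n,x0,z,c):
    P=np.array([q(x0,a,b,z) for a,b in c]);  # TL TR BR BL ; long axis = TL-TR
    L=(P[0]+P[3]-P[1]-P[2])/2; S=(P[0]+P[1]-P[2]-P[3])/2
    # yaw: y-axis direction is L ; x axis is S
    print(n,P.mean(0).round(4),'yaw from long',np.degrees(np.arctan2(-L[0],L[1])).round(1),'short',np.degrees(np.arctan2(S[1],S[0])).round(1),'size',np.linalg.norm(S).round(4),np.linalg.norm(L).round(4))
rect('pad',145,.065,[(627,410),(770,393),(780,498),(640,517)])
rect('lid',145,.118,[(447,78),(655,58),(665,170),(460,193)])
rect('dish',335,.067,[(143,363),(389,380),(383,546),(138,528)])
rect('match',335,.076,[(550,408),(655,390),(667,460),(561,479)])
print('saltstand',q(145,416,429.5,.071),'pepstand',q(335,470,140.5,.071))
print('salt dome',q(145,191,93,.13),'pep knob',q(335,160,70,.209), 'pep head',q(335,155,82,.19),'mug rim',q(145,124,425,.16))
import subprocess
c,K2,T2=cam('scene')
for n,u,v in (('brown',548,175),('yellow',580,262)):
    for z in (.2,.25,.3,.35,.4):
        p=p2w(K,T,u,v,z);print(n,p.round(3),np.round(w2p(K2,T2,p)))
E
python3 m.py
```

```text
pad [0.4676 0.0086] yaw from long 7.0 short 6.1 size 0.0562 0.0752
lid [0.6337 0.0827] yaw from long 5.6 short 6.2 size 0.0602 0.107
dish [ 0.4671 -0.1584] yaw from long -4.3 short -3.3 size 0.0867 0.128
match [ 0.4759 -0.3352] yaw from long 9.7 short 6.4 size 0.0367 0.0552
saltstand [0.48077551 0.16050753] pepstand [ 0.63286984 -0.27161056]
salt dome [0.64917736 0.26965639] pep knob [ 0.6368036  -0.09686927] pep head [ 0.63593613 -0.09591937] mug rim [0.47621379 0.28797249]
brown [ 0.659 -0.422  0.2  ] [484. 341.]
brown [ 0.645 -0.401  0.25 ] [477. 322.]
brown [ 0.631 -0.379  0.3  ] [469. 301.]
brown [ 0.617 -0.358  0.35 ] [460. 279.]
brown [ 0.602 -0.337  0.4  ] [451. 255.]
yellow [ 0.495 -0.468  0.2  ] [433. 412.]
yellow [ 0.49  -0.445  0.25 ] [426. 390.]
yellow [ 0.484 -0.421  0.3  ] [418. 366.]
yellow [ 0.479 -0.397  0.35 ] [409. 340.]
yellow [ 0.473 -0.373  0.4  ] [400. 312.]
```

```bash
python3 -m pendant '[[0.2,-0.15,0,0,0,-0.09],[0.2,-0.15,0,0,0,-0.09],[0.2,-0.15,0,0,0,-0.09],[0.2,-0.15,0,0,0,-0.09],[0.2,-0.15,0,0,0,-0.09],[0.2,-0.15,0.02,0,0,-0.08],[0.2,-0.15,0.02,0,0,-0.08],[0.2,-0.15,0.02,0,0,-0.08],[0.2,-0.15,0.02,0,0,-0.08],[0.2,-0.15,0.02,0,0,0]]' 1
python3 - <<'E'
from h import *
c,K,T=cam('wrist');cv2.imwrite('pics/w1.png',c)
import pickle;pickle.dump((K,T),open('w1.pkl','wb'))
print(ctrl.get_obs()['eef_pos'],T.round(3).tolist())
E
```

```text
time_s: 1.5
eef_pos: [0.5422, 0.2563, 0.2594]
eef_rot: [-0.0, 0.666, 0.746, 0.0]
wrist_force: [-0.2, -0.0, -0.1]
opening: 1.002
grasp_force: 0.0
[0.54694794 0.25212692 0.25990207] [[0.994, 0.107, 0.032, 0.534], [0.111, -0.952, -0.283, 0.329], [0.0, 0.285, -0.958, 0.393], [0.0, 0.0, 0.0, 1.0]]
```

View pics/w1.png

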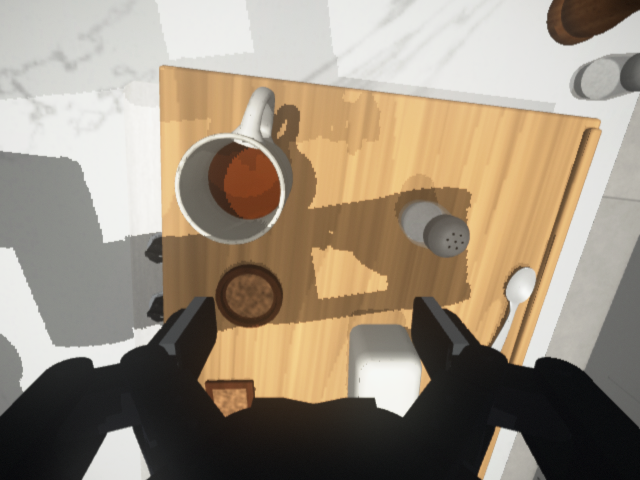

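```bash
python3 - <<'E'
from h import *
import pickle
K,T=pickle.load(open('w1.pkl','rb'))
for n,u,v,z in [('dome',447,236,.13),('dome holes',453,239,.147),('stand',249,295.5,.071),('foot left edge',400,215,.06),('foot top',418,200,.06)]: print(n,p2w(K,T,u,v,z).round(4))
for p in ((.648,.268),(.650,.270),(.645,.265)):print(p,[np.round(w2p(K,T,[*p,z])) for z in(.059,.104,.13,.149)])
E
```

```text
dome [0.6514 0.2673 0.13  ]
dome holes [0.6489 0.2694 0.147 ]
stand [0.4838 0.1656 0.071 ]
foot left edge [0.63   0.2672 0.06  ]
foot top [0.6451 0.2844 0.06  ]
(0.648, 0.268) [array([417., 216.]), array([432., 227.]), array([443., 235.]), array([452., 241.])]
(0.65, 0.27) [array([420., 214.]), array([435., 225.]), array([446., 233.]), array([456., 239.])]
(0.645, 0.265) [array([414., 219.]), array([428., 230.]), array([439., 238.]), array([448., 245.])]
```

```bash
cat > o.py <<'E'
from h import *
o=ctrl.get_obs();w,x,y,z=o['eef_rot'];r=R.from_quat([x,y,z,w]).as_matrix()
print('t',o['time_s'],'pos',(o['eef_pos']*1000).round(1),'yaw y-axis',np.degrees(np.arctan2(r[1,1],r[0,1])).round(1),'tilt',r[:2,2].round(3),'F',np.round(o['wrist_force'],1),'op',round(o['opening'],3),'g',round(o['grasp_force'],1))
E
python3 -m pendant '[[0.13,0.0,-0.08,0,0,0],[0.13,0.0,-0.08,0,0,0],[0.13,0.03,-0.08,0,0,0],[0.1,0.03,-0.06,0,0,0],[0.04,0,0,0,0,0],[0,0,0,0,0,0],[0,0,0,0,0,0],[0,0,0,0,0,0],[0,0,0,0,0,0],[0,0,0,0,0,0]]'; python3 o.py
```

```text
time_s: 2.8
eef_pos: [0.6469, 0.2695, 0.1996]
eef_rot: [0.0, 0.666, 0.746, 0.0]
wrist_force: [-0.3, -0.6, -0.4]
opening: 1.002
grasp_force: 0.0
t 2.8 pos [646.9 269.5 199.6] yaw y-axis 6.5 tilt [0. 0.] F [-0.3 -0.6 -0.4] op 1.002 g 0.0
```

```bash
python3 -m pendant '[[0.015,-0.005,-0.06,0,0,0],[0,0,-0.1,0,0,0],[0,0,-0.1,0,0,0],[0,0,-0.1,0,0,0],[0,0,-0.09,0,0,0],[0,0,-0.05,0,0,0],[0,0,0,0,0,0],[0,0,0,0,0,0],[0,0,0,0,0,0],[0,0,0,0,0,0]]'; python3 -m pendant '[[0,0,0,0,0,0],[0,0,0,0,0,0],[0,0,0,0,0,0],[0,0,0,0,0,0],[0,0,0,0,0,0],[0,0,0,0,0,0],[0,0,0,0,0,0],[0,0,0,0,0,0],[0,0,0.05,0,0,0],[0,0,0.1,0,0,0]]' -1;  python3 o.py
```

```text
time_s: 4.05
eef_pos: [0.6504, 0.2685, 0.1001]
eef_rot: [0.0, 0.666, 0.746, 0.0]
wrist_force: [-0.5, -0.5, -0.0]
opening: 0.995
grasp_force: 0.0
time_s: 5.3
eef_pos: [0.6488, 0.2681, 0.1283]
eef_rot: [-0.001, 0.666, 0.746, -0.001]
wrist_force: [0.2, 0.0, -1.4]
opening: 0.44
grasp_force: 59.5
t 5.3 pos [648.8 268.1 128.3] yaw y-axis 6.5 tilt [-0.004 -0.001] F [ 0.2  0.  -1.4] op 0.44 g 59.5
```

```bash
python3 -m pendant '[[0,0,0.15,0,0,0],[-0.02,-0.02,0.15,0,0,0],[-0.12,-0.09,0.08,0,0,0],[-0.16,-0.1,0,0,0,0],[-0.16,-0.1,0,0,0,0],[-0.16,-0.1,0,0,0,0],[-0.15,-0.08,0,0,0,0],[-0.07,-0.04,0,0,0,0],[0,0,0,0,0,0],[0,0,0,0,0,0]]'; python3 -m pendant '[[0,0,0,0,0,0],[0,0,0,0,0,0],[0,0,0,0,0,0],[0,0,0,0,0,0],[0,0,-0.1,0,0,0],[0,0,-0.1,0,0,0],[0,0,0,0,0,0],[0,0,0,0,0,0],[0,0,0,0,0,0],[0,0,0,0,0,0]]'; python3 o.py
python3 - <<'E'
from h import *
c,K,T=cam('wrist');cv2.imwrite('pics/w2.png',c)
import pickle;pickle.dump((K,T),open('w2.pkl','wb'))
E
```

```text
time_s: 6.55
eef_pos: [0.4829, 0.1626, 0.2062]
eef_rot: [0.001, 0.666, 0.746, 0.001]
wrist_force: [-0.6, 0.8, -1.6]
opening: 0.44
grasp_force: 59.6
time_s: 7.8
eef_pos: [0.4825, 0.1625, 0.166]
eef_rot: [0.0, 0.666, 0.746, 0.0]
wrist_force: [-0.0, -0.5, -1.4]
opening: 0.437
grasp_force: 59.6
t 7.8 pos [482.5 162.5 166. ] yaw y-axis 6.5 tilt [0.001 0.   ] F [-0.  -0.5 -1.4] op 0.437 g 59.6
```

View pics/w2.png

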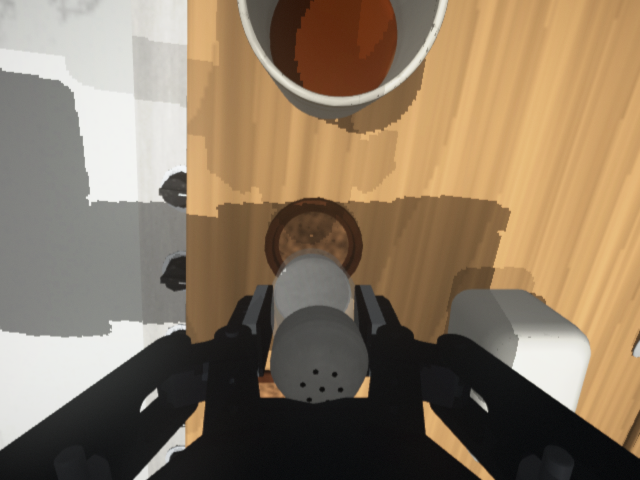

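```bash
python3 - <<'E'
from h import *
import pickle
K,T=pickle.load(open('w2.pkl','rb'))
a=np.linspace(0,6.28,181)
def circ(x,y,z,r): 
    p=np.array([w2p(K,T,[x+r*np.cos(t),y+r*np.sin(t),z]) for t in a]);return p.min(0).round(),p.max(0).round()
for s in((.4808,.1605),(.482,.1625),(.4838,.1656)):print('stand',s,circ(*s,.071,.036))
print('far edge',p2w(K,T,313,198,.071),p2w(K,T,265,243,.071),p2w(K,T,362,243,.071))
for y in(.1605,.1625,.1645):print('foot',y,circ(.4825,y,.125,.022), 'dome max circle',circ(.4825,y,.193,.0205))
E
```

```text
stand (0.4808, 0.1605) (array([260., 200.]), array([360., 295.]))
stand (0.482, 0.1625) (array([262., 197.]), array([362., 293.]))
stand (0.4838, 0.1656) (array([265., 193.]), array([366., 289.]))
far edge [0.47848891 0.19797093 0.071     ] [0.44795751 0.16186861 0.071     ] [0.5170473 0.1696996 0.071    ]
foot 0.1605 (array([274., 243.]), array([351., 315.])) dome max circle (array([257., 303.]), array([368., 399.]))
foot 0.1625 (array([274., 239.]), array([352., 312.])) dome max circle (array([257., 298.]), array([369., 395.]))
foot 0.1645 (array([274., 236.]), array([352., 309.])) dome max circle (array([258., 293.]), array([369., 390.]))
```

```bash
python3 -m pendant '[[0,0.02,0,0,0,0],[0,0,-0.07,0,0,0],[0,0,-0.08,0,0,0],[0,0,-0.07,0,0,0],[0,0,-0.05,0,0,0],[0,0,-0.03,0,0,0],[0,0,0,0,0,0],[0,0,0,0,0,0],[0,0,0,0,0,0],[0,0,0,0,0,0]]';python3 o.py; python3 -m pendant '[[0,0,0,0,0,0],[0,0,0,0,0,0],[0,0,0,0,0,0],[0,0,0,0,0,0],[0,0,0,0,0,0],[0,0,0.05,0,0,0],[0,0,0.1,0,0,0],[0,0,0.15,0,0,0],[0,0,0.15,0,0,0],[0,0,0.15,0,0,0]]' 1;python3 o.py
```

```text
time_s: 9.1
eef_pos: [0.482, 0.1665, 0.1053]
eef_rot: [0.0, 0.666, 0.746, 0.0]
wrist_force: [-0.0, 0.2, -1.3]
opening: 0.436
grasp_force: 59.7
t 9.1 pos [482.  166.5 105.3] yaw y-axis 6.5 tilt [ 0. -0.] F [-0.   0.2 -1.3] op 0.436 g 59.7
time_s: 10.35
eef_pos: [0.4821, 0.1665, 0.2271]
eef_rot: [0.0, 0.666, 0.746, 0.0]
wrist_force: [-0.2, 0.4, -0.0]
opening: 1.002
grasp_force: 0.0
t 10.35 pos [482.1 166.5 227.1] yaw y-axis 6.5 tilt [0.001 0.   ] F [-0.2  0.4 -0. ] op 1.002 g 0.0
```

```bash
python3 -m pendant '[[0.04,-0.06,0.1,0,0,0],[0.12,-0.19,0.1,0,0,0],[0.13,-0.22,0.07,0,0,0],[0.13,-0.22,0,0,0,0],[0.13,-0.22,0,0,0,0],[0.1,-0.16,0,0,0,0],[0.04,-0.06,0,0,0,0],[0,0,0,0,0,0],[0,0,0,0,0,0],[0,0,0,0,0,0]]';python3 o.py
python3 - <<'E'
from h import *
c,K,T=cam('wrist');cv2.imwrite('pics/w3.png',c)
import pickle;pickle.dump((K,T),open('w3.pkl','wb'))
for p in ((.6365,-.096),):print(p,[np.round(w2p(K,T,[*p,z])) for z in(.059,.104,.168,.183,.198,.209)])
t,K,T=cam('top');save('t3',t,145,170,200,140,4)
E
```

```text
time_s: 11.6
eef_pos: [0.6196, -0.0582, 0.2796]
eef_rot: [0.0, 0.665, 0.747, 0.0]
wrist_force: [-0.2, 0.3, 0.8]
opening: 0.998
grasp_force: 0.0
t 11.6 pos [619.6 -58.2 279.6] yaw y-axis 6.6 tilt [0. 0.] F [-0.2  0.3  0.8] op 0.998 g 0.0
(0.6365, -0.096) [array([324., 247.]), array([326., 260.]), array([329., 288.]), array([329., 296.]), array([330., 306.]), array([331., 313.])]
```

View pics/w3.png

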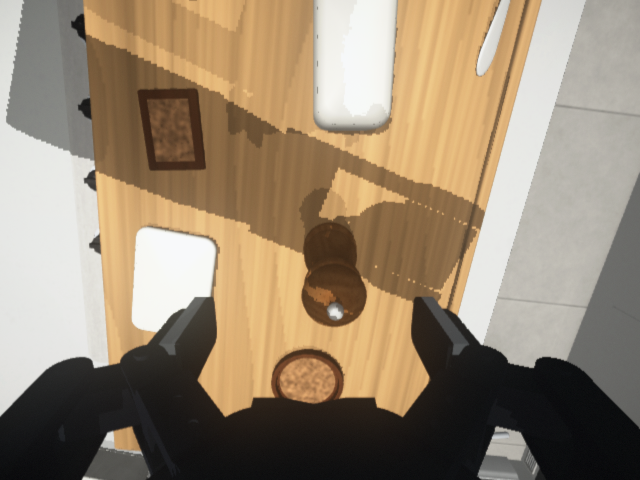

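View pics/t3.png

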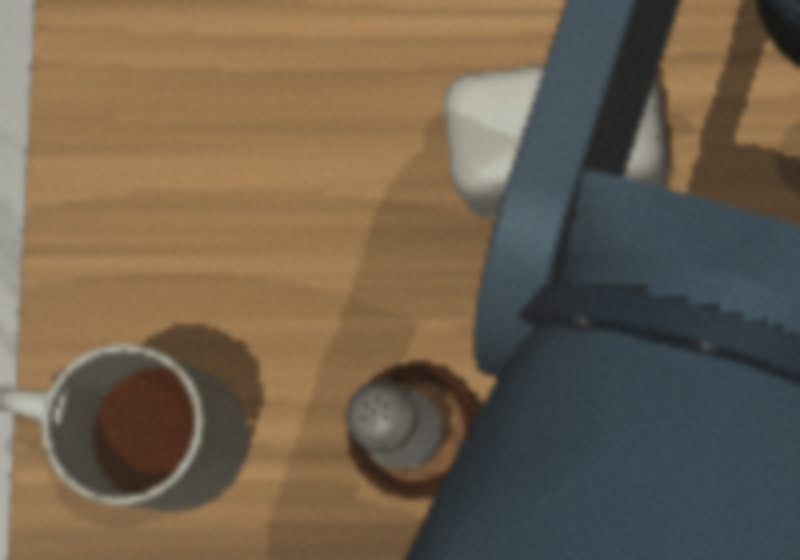

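```bash
python3 - <<'E'
from h import *
import pickle
K,T=pickle.load(open('w3.pkl','rb'))
for n,u,v,z in [('pstand',307.5,377,.071),('knob',335,311,.209),('head',334,293,.183),('pad1',138,90,.065),('pad2',199,88,.065),('pad3',205,169,.065),('pad4',151,171,.065)]: print(n,p2w(K,T,u,v,z).round(4))
E
python3 -m pendant '[[0.05,-0.1,0,0,0,0],[0.045,-0.084,0,0,0,0],[0,0,-0.1,0,0,0],[0,0,-0.14,0,0,0],[0,0,-0.14,0,0,0],[0,0,-0.11,0,0,0],[0,0,-0.058,0,0,0],[0,0,0,0,0,0],[0,0,0,0,0,0],[0,0,0,0,0,0]]';python3 -m pendant '[[0,0,0,0,0,0],[0,0,0,0,0,0],[0,0,0,0,0,0],[0,0,0,0,0,0],[0,0,0,0,0,0],[0,0,0,0,0,0],[0,0,0,0,0,0],[0,0,0.02,0,0,0],[0,0,0.1,0,0,0],[0,0,0.1,0,0,0]]' -1;python3 o.py
```

```text
pstand [ 0.6359 -0.2603  0.071 ]
knob [ 0.6388 -0.094   0.209 ]
head [ 0.6395 -0.0929  0.183 ]
pad1 [0.4387 0.042  0.065 ]
pad2 [0.4969 0.0505 0.065 ]
pad3 [ 0.5043 -0.0253  0.065 ]
pad4 [ 0.4493 -0.0337  0.065 ]
time_s: 12.95
eef_pos: [0.6397, -0.0966, 0.1709]
eef_rot: [0.001, 0.666, 0.746, 0.0]
wrist_force: [0.6, -0.5, -0.4]
opening: 1.001
grasp_force: 0.0
time_s: 14.2
eef_pos: [0.6389, -0.0963, 0.2148]
eef_rot: [-0.0, 0.666, 0.746, -0.0]
wrist_force: [0.5, -0.4, -1.2]
opening: 0.53
grasp_force: 61.6
t 14.2 pos [638.9 -96.3 214.8] yaw y-axis 6.5 tilt [-0.  0.] F [ 0.5 -0.4 -1.2] op 0.53 g 61.6
```

```bash
python3 -m pendant '[[0,-0.05,0.1,0,0,0],[0,-0.12,0.05,0,0,0],[-0.01,-0.16,0,0,0,0],[-0.01,-0.18,0,0,0,0],[0,-0.17,0,0,0,0],[0,-0.13,0,0,0,0],[0,-0.06,0,0,0,0],[0,0,0,0,0,0],[0,0,0,0,0,0],[0,0,0,0,0,0]]';python3 o.py
python3 - <<'E'
from h import *
c,K,T=cam('wrist');cv2.imwrite('pics/w4.png',c)
import pickle;pickle.dump((K,T),open('w4.pkl','wb'))
a=np.linspace(0,6.28,181)
def circ(x,y,z,r): 
    p=np.array([w2p(K,T,[x+r*np.cos(t),y+r*np.sin(t),z]) for t in a]);return p.min(0).round(),p.max(0).round()
print(circ(.633,-.2715,.071,.045),circ(.636,-.267,.071,.045),'foot',circ(.635,-.27,ctrl.get_obs()['eef_pos'][2]-.111,.029))
E
```

```text
time_s: 15.45
eef_pos: [0.6353, -0.2691, 0.2438]
eef_rot: [-0.0, 0.665, 0.747, 0.0]
wrist_force: [0.7, -0.6, -1.1]
opening: 0.533
grasp_force: 61.6
t 15.45 pos [ 635.3 -269.1  243.8] yaw y-axis 6.6 tilt [0. 0.] F [ 0.7 -0.6 -1.1] op 0.533 g 61.6
(array([263., 176.]), array([358., 269.])) (array([266., 171.]), array([362., 265.])) foot (array([275., 205.]), array([350., 277.]))
```

View pics/w4.png

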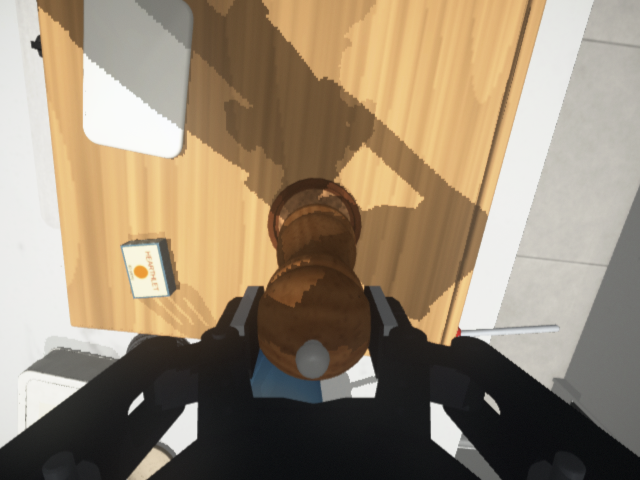

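```bash
python3 -m pendant '[[0,-0.015,-0.03,0,0,0],[0,0,-0.07,0,0,0],[0,0,-0.08,0,0,0],[0,0,-0.07,0,0,0],[0,0,-0.05,0,0,0],[0,0,-0.025,0,0,0],[0,0,-0.01,0,0,0],[0,0,0,0,0,0],[0,0,0,0,0,0],[0,0,0,0,0,0]]';python3 o.py; python3 -m pendant '[[0,0,0,0,0,0],[0,0,0,0,0,0],[0,0,0,0,0,0],[0,0,0,0,0,0],[0,0,0,0,0,0],[0,0,0.05,0,0,0],[0,0,0.1,0,0,0],[0,0,0.15,0,0,0],[0,0,0.1,0,0,0],[0,0,0.05,0,0,0]]' 1;python3 o.py
```

```text
time_s: 16.75
eef_pos: [0.6352, -0.2735, 0.1772]
eef_rot: [0.0, 0.666, 0.746, 0.0]
wrist_force: [-0.0, -0.5, -1.5]
opening: 0.537
grasp_force: 61.6
t 16.75 pos [ 635.2 -273.5  177.2] yaw y-axis 6.5 tilt [ 0.001 -0.   ] F [-0.  -0.5 -1.5] op 0.537 g 61.6
time_s: 18.0
eef_pos: [0.6356, -0.2737, 0.2694]
eef_rot: [0.002, 0.666, 0.746, 0.0]
wrist_force: [-0.2, -0.2, -0.5]
opening: 1.003
grasp_force: 0.0
t 18.0 pos [ 635.6 -273.7  269.4] yaw y-axis 6.5 tilt [ 0.003 -0.002] F [-0.2 -0.2 -0.5] op 1.003 g 0.0
```

```bash
python3 -m pendant '[[-0.06,0,0.02,0,0,0],[-0.14,-0.03,0,0,0,0],[-0.16,-0.03,0,0,0,0],[-0.16,-0.03,0,0,0,0],[-0.13,-0.03,-0.08,0,0,0],[-0.1,-0.03,-0.1,0,0,0],[-0.04,-0.02,-0.08,0,0,0],[0,0,-0.06,0,0,0],[0,0,0,0,0,0],[0,0,0,0,0,0]]';python3 o.py
python3 - <<'E'
from h import *
import pickle
K,T=pickle.load(open('w4.pkl','rb'))
print([p2w(K,T,u,v,.076)[:2].round(4) for u,v in((122,244),(157,239),(167,296),(133,298))])
c,K,T=cam('wrist');cv2.imwrite('pics/w5.png',c)
pickle.dump((K,T),open('w5.pkl','wb'))
E
```

```text
time_s: 19.25
eef_pos: [0.4778, -0.3073, 0.2071]
eef_rot: [0.0, 0.666, 0.746, 0.0]
wrist_force: [0.4, 0.2, 0.6]
opening: 0.997
grasp_force: 0.0
t 19.25 pos [ 477.8 -307.3  207.1] yaw y-axis 6.5 tilt [ 0.001 -0.   ] F [0.4 0.2 0.6] op 0.997 g 0.0
[array([ 0.4579, -0.3097]), array([ 0.4909, -0.301 ]), array([ 0.4996, -0.3593]), array([ 0.466 , -0.3654])]
```

View pics/w5.png

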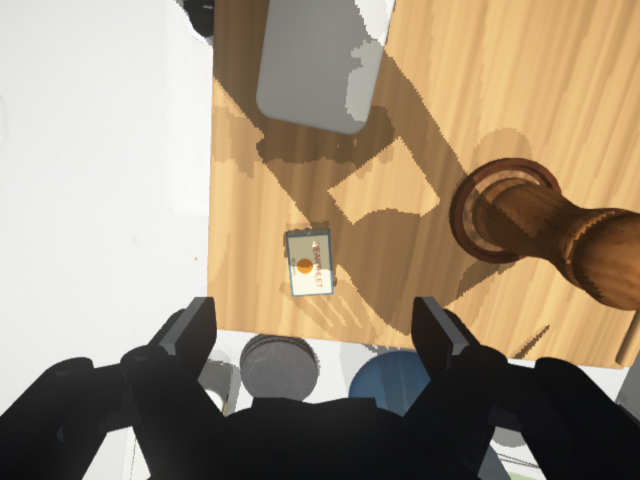

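```bash
python3 - <<'E'
from h import *
save('w5c',cv2.imread('pics/w5.png'),260,210,100,100,6)
E
```

```text
(no output)
```

View pics/w5c.png

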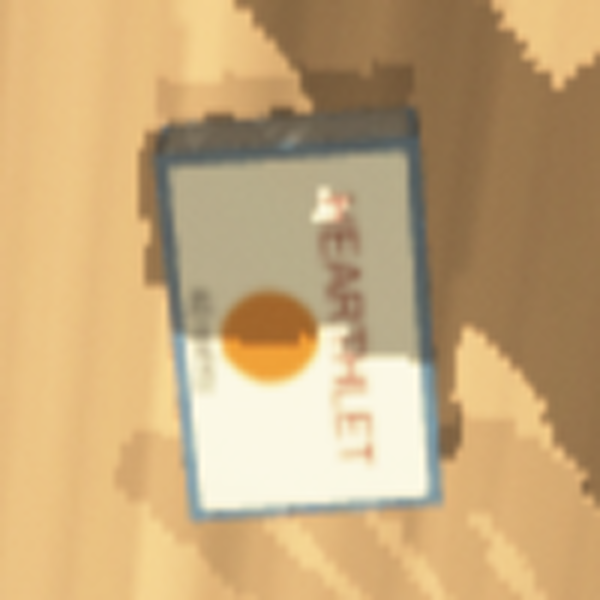

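```bash
python3 - <<'E'
from h import *
import pickle
K,T=pickle.load(open('w5.pkl','rb'))
P=np.array([p2w(K,T,260+(u+.5)/6-.5,210+(v+.5)/6-.5,.076)[:2] for u,v in((157,155),(415,140),(442,503),(192,520))])
L=(P[0]+P[1]-P[2]-P[3])/2;S=(P[1]+P[2]-P[0]-P[3])/2
print(P.mean(0),np.linalg.norm(L),np.linalg.norm(S),np.degrees([np.arctan2(-L[0],L[1]),np.arctan2(S[1],S[0])]))
E
```

```text
[ 0.47826595 -0.33517625] 0.05499783386921266 0.03594014821355246 [10.9063256  10.38046354]
```

```bash
python3 -m pendant '[[0,-0.07,-0.06,0,0,0.044],[0,-0.073,-0.12,0,0,0],[0,0,-0.15,0,0,0],[0,0,-0.15,0,0,0],[0,0,-0.11,0,0,0],[0,0,-0.07,0,0,0],[0,0,-0.03,0,0,0],[0,0,0,0,0,0],[0,0,0,0,0,0],[0,0,0,0,0,0]]';python3 o.py;python3 -m pendant '[[0,0,0,0,0,0],[0,0,0,0,0,0],[0,0,0,0,0,0],[0,0,0,0,0,0],[0,0,0,0,0,0],[0,0,0,0,0,0],[0,0,0,0,0,0],[0,0,0,0,0,0],[0,0,0,0,0,0],[0,0,0.02,0,0,0]]' -1;python3 o.py
```

```text
time_s: 20.55
eef_pos: [0.4774, -0.3364, 0.0695]
eef_rot: [0.001, 0.64, 0.769, -0.0]
wrist_force: [-0.2, -0.3, -0.6]
opening: 1.0
grasp_force: 0.0
t 20.55 pos [ 477.4 -336.4   69.5] yaw y-axis 10.5 tilt [ 0.001 -0.001] F [-0.2 -0.3 -0.6] op 1.0 g 0.0
time_s: 21.8
eef_pos: [0.4765, -0.3354, 0.072]
eef_rot: [-0.001, 0.64, 0.769, 0.0]
wrist_force: [-0.3, 0.8, -0.8]
opening: 0.435
grasp_force: 61.5
t 21.8 pos [ 476.5 -335.4   72. ] yaw y-axis 10.5 tilt [-0.001  0.001] F [-0.3  0.8 -0.8] op 0.435 g 61.5
```

```bash
python3 -m pendant '[[0,0,0.1,0,0,0],[0,0.06,0.15,0,0,0],[0,0.2,0.15,0,0,0],[-0.01,0.25,0,0,0,-0.02],[-0.01,0.27,0,0,0,-0.019],[-0.01,0.27,0,0,0,0],[0,0.27,0,0,0,0],[0,0.23,0,0,0,0],[0,0.12,0,0,0,0],[0,0.05,0,0,0,0]]';python3 -m pendant '[[0,0,0,0,0,0],[0,0,0,0,0,0],[0,0,0,0,0,0],[0,0,0,0,0,0],[0,0,0,0,0,0],[0,0,0,0,0,0],[0,0,0,0,0,0],[0,0,0,0,0,0],[0,0,0,0,0,0],[0,0,0,0,0,0]]';python3 o.py
python3 - <<'E'
from h import *
import pickle
c,K,T=cam('wrist');save('w6',c,200,120,270,200,2.96)
pickle.dump((K,T),open('w6.pkl','wb'))
cv2.imwrite('pics/w6full.png',c)
E
```

```text
time_s: 23.05
eef_pos: [0.4711, 0.0093, 0.1536]
eef_rot: [0.0, 0.662, 0.749, 0.0]
wrist_force: [0.2, -0.6, -1.0]
opening: 0.429
grasp_force: 61.5
time_s: 24.3
eef_pos: [0.471, 0.0081, 0.1527]
eef_rot: [0.0, 0.663, 0.749, 0.0]
wrist_force: [-0.4, -0.1, -0.2]
opening: 0.431
grasp_force: 61.5
t 24.3 pos [471.    8.1 152.7] yaw y-axis 7.0 tilt [0. 0.] F [-0.4 -0.1 -0.2] op 0.431 g 61.5
```

View pics/w6full.png

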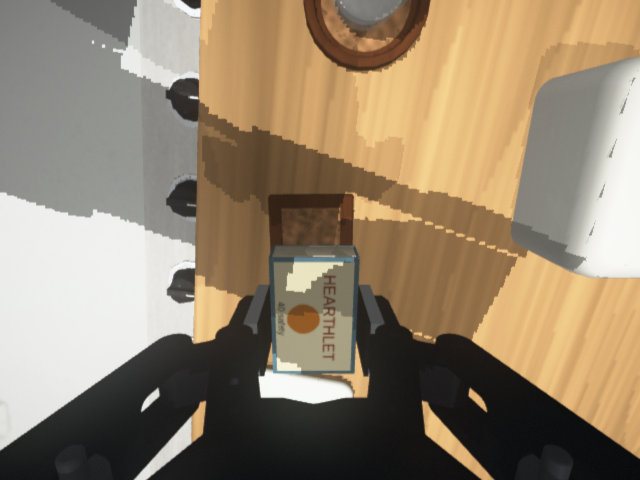

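```bash
python3 - <<'E'
from h import *
import pickle
K,T=pickle.load(open('w6.pkl','rb'))
g=lambda L,z:np.array([p2w(K,T,u,v,z)[:2] for u,v in L])
B=g(((270,259),(357,257),(355,373),(273,374)),.159);print('box',B.round(4).tolist(),B.mean(0))
B=g(((270,259),(357,257)),.159);print('box far',B.mean(0),np.degrees(np.arctan2(*(B[1]-B[0])[::-1])))
P=g(((269,196),(353,195)),.065);print('pad far',P,P.mean(0),np.degrees(np.arctan2(*(P[1]-P[0])[::-1])))
for t in(6,7,8):
    t=np.radians(t);print('pad ctr',P.mean(0)+.0385*np.array([np.sin(t),-np.cos(t)]))
for t in(7,):
    t=np.radians(t);print('box ctr',B.mean(0)+.028*np.array([np.sin(t),-np.cos(t)]))
# pad image sides: fit edges by code
c=cv2.cvtColor(cv2.imread('pics/w6full.png'),cv2.COLOR_BGR2GRAY)
for v in (210,220,230,240):print(v,c[v,260:282].tolist(),c[v,345:362].tolist())
for u in (285,300,315,330):print(u,c[188:204,u].tolist())
E
```

```text
box [[0.4505, 0.0334], [0.4853, 0.0385], [0.4932, -0.0164], [0.4565, -0.0214]] [0.47138558 0.00851255]
box far [0.46793147 0.03593177] 8.33743578119702
pad far [[0.43729469 0.04248093]
 [0.4927055  0.04989956]] [0.46500009 0.04619024] 7.625645208889119
pad ctr [0.46902444 0.00790115]
pad ctr [0.46969206 0.00797722]
pad ctr [0.47035826 0.00806492]
box ctr [0.47134381 0.00814048]
210 [92, 79, 78, 77, 74, 75, 77, 75, 58, 42, 37, 39, 38, 38, 39, 39, 38, 38, 36, 37, 39, 50] [72, 71, 70, 71, 72, 71, 67, 62, 89, 138, 196, 201, 200, 198, 198, 201, 203]
220 [91, 91, 92, 96, 97, 99, 101, 103, 100, 55, 43, 39, 38, 38, 38, 40, 37, 37, 35, 38, 37, 46] [45, 52, 53, 54, 56, 57, 55, 61, 112, 120, 119, 117, 117, 119, 122, 130, 129]
230 [91, 93, 94, 95, 100, 103, 103, 104, 102, 71, 49, 46, 48, 48, 47, 48, 48, 47, 46, 44, 45, 46] [54, 53, 53, 52, 54, 53, 53, 67, 113, 118, 117, 118, 121, 121, 121, 120, 118]
240 [93, 97, 98, 100, 102, 102, 104, 106, 105, 102, 56, 47, 47, 47, 47, 47, 46, 47, 47, 46, 44, 42] [54, 53, 53, 54, 53, 54, 54, 78, 111, 117, 119, 122, 121, 119, 118, 117, 115]
285 [81, 81, 81, 82, 80, 70, 52, 37, 38, 39, 38, 37, 39, 38, 38, 37]
300 [85, 85, 85, 86, 84, 74, 53, 38, 39, 37, 38, 38, 39, 37, 38, 38]
315 [77, 78, 77, 77, 75, 67, 47, 41, 40, 42, 41, 43, 42, 41, 42, 42]
330 [84, 82, 83, 83, 82, 71, 48, 42, 43, 42, 42, 41, 42, 43, 41, 41]
```

```bash
python3 -m pendant '[[-0.008,0,-0.04,0,0,0],[0,0,-0.08,0,0,0],[0,0,-0.09,0,0,0],[0,0,-0.08,0,0,0],[0,0,-0.05,0,0,0],[0,0,-0.03,0,0,0],[0,0,-0.01,0,0,0],[0,0,0,0,0,0],[0,0,0,0,0,0],[0,0,0,0,0,0]]';python3 o.py
```

```text
time_s: 25.6
eef_pos: [0.4697, 0.008, 0.0771]
eef_rot: [0.0, 0.663, 0.749, 0.0]
wrist_force: [-0.3, 0.4, -0.5]
opening: 0.433
grasp_force: 61.5
t 25.6 pos [469.7   8.   77.1] yaw y-axis 7.0 tilt [ 0.001 -0.   ] F [-0.3  0.4 -0.5] op 0.433 g 61.5
```

```bash
python3 -m pendant '[[0,0,-0.006,0,0,0],[0,0,0,0,0,0],[0,0,0,0,0,0],[0,0,0,0,0,0],[0,0,0,0,0,0],[0,0,0,0,0,0],[0,0,0,0,0,0],[0,0,0,0,0,0],[0,0,0,0,0,0],[0,0,0,0,0,0]]';python3 -m pendant '[[0,0,0,0,0,0],[0,0,0,0,0,0],[0,0,0,0,0,0],[0,0,0,0,0,0],[0,0,0.02,0,0,0],[0,0,0.08,0,0,0],[0,0,0.15,0,0,0],[0,0.02,0.18,0,0,0],[0,0.02,0.18,0,0,0],[0,0,0.1,0,0,0]]' 1;python3 -m pendant '[[0.06,0.05,0.1,0,0,0],[0.13,0.08,0.04,0,0,0],[0.15,0.08,0,0,0,0],[0.15,0.08,0,0,0,0],[0.15,0.08,0,0,0,0],[0.1,0.05,0,0,0,0],[0.03,0,0,0,0,0],[0,0,0,0,0,0],[0,0,0,0,0,0],[0,0,0,0,0,0]]';python3 o.py
python3 - <<'E'
from h import *
import pickle
c,K,T=cam('wrist');cv2.imwrite('pics/w7.png',c)
pickle.dump((K,T),open('w7.pkl','wb'))
E
```

```text
time_s: 26.85
eef_pos: [0.4694, 0.0081, 0.0755]
eef_rot: [-0.0, 0.663, 0.749, -0.0]
wrist_force: [-0.8, 0.5, -0.5]
opening: 0.436
grasp_force: 61.5
time_s: 28.1
eef_pos: [0.4704, 0.0161, 0.221]
eef_rot: [0.002, 0.663, 0.749, 0.001]
wrist_force: [-0.0, -0.3, -0.3]
opening: 1.0
grasp_force: 0.0
time_s: 29.35
eef_pos: [0.623, 0.0997, 0.2458]
eef_rot: [0.0, 0.663, 0.749, 0.0]
wrist_force: [-0.4, -0.5, -0.3]
opening: 0.995
grasp_force: 0.0
t 29.35 pos [623.   99.7 245.8] yaw y-axis 6.9 tilt [ 0. -0.] F [-0.4 -0.5 -0.3] op 0.995 g 0.0
```

View pics/w7.png

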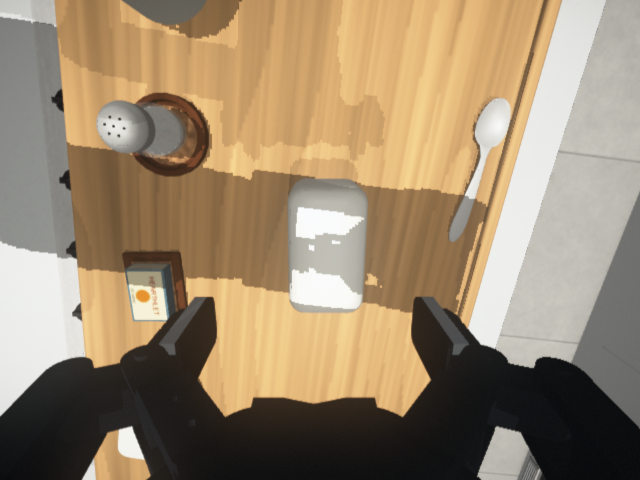

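```bash
python3 - <<'E'
from h import *
import pickle
from scipy.optimize import least_squares
K,T=pickle.load(open('w7.pkl','rb'))
c=cv2.imread('pics/w7.png');s=cv2.cvtColor(c,cv2.COLOR_BGR2HSV)[...,1]
m=np.zeros(s.shape,np.uint8);m[165:325,272:385]=(s[165:325,272:385]<70)
n,l,st,ce=cv2.connectedComponentsWithStats(m);i=1+st[1:,4].argmax();print(st[i])
m=(l==i).astype(np.uint8)
hull=cv2.convexHull(cv2.findContours(m,0,1)[0][0])[:,0]
for v in range(185,311,20):u=np.where(m[v])[0];print(v,u.min(),u.max(),end='; ')
def poly(p):
    x,y,a=p;pts=[]
    for r,h,zs in((.033,.056,(.059,.112)),(.029,.052,(.122,)),(.025,.048,(.126,))):
        for z in zs:
            for sx in(-1,1):
                for sy in(-1,1):
                    cr=.010 # vertical edge rounding
                    for t in np.linspace(0,np.pi/2,5):
                        X=sx*(r-cr+cr*np.cos(t));Y=sy*(h-cr+cr*np.sin(t))
                        pts.append(w2p(K,T,[x+X*np.cos(a)-Y*np.sin(a),y+X*np.sin(a)+Y*np.cos(a),z]))
    return cv2.convexHull(np.array(pts,np.float32))
def res(p):
    P=poly(p);return [cv2.pointPolygonTest(P,(float(u),float(v)),True) for u,v in hull]
r=least_squares(res,[.634,.083,.1],diff_step=1e-4,x_scale=[.01,.01,.1]);print('\nlid',r.x[:2],np.degrees(r.x[2]),np.abs(r.fun).mean(),np.abs(r.fun).max())
# match check
g=lambda L,z:np.array([p2w(K,T,u,v,z)[:2] for u,v in L]).round(4)
print('pad far',g(((123,253),(180,252)),.065).tolist(),'pad right',g(((187,300),),.065),'box top',g(((126,269),(164,265),(173,319),(134,322)),.082).tolist())
E
```

```text
[  288   179    80   134 10000]
185 294 357; 205 288 367; 225 288 366; 245 288 365; 265 289 364; 285 289 363; 305 292 360; 
lid [0.63585674 0.08424689] 6.928501280242728 1.1583084000626582 2.0833217187911033
pad far [[0.4391, 0.0436], [0.4954, 0.0515]] pad right [[ 0.503  -0.0006]] box top [[0.4507, 0.0346], [0.4868, 0.0431], [0.4953, -0.014], [0.4565, -0.0221]]
```

```bash
python3 -m pendant '[[0.04,-0.05,-0.03,0,0,0],[0.022,-0.03,-0.08,0,0,0],[0,0,-0.15,0,0,0],[0,0,-0.18,0,0,0],[0,0,-0.18,0,0,0],[0,0,-0.12,0,0,0],[0,0,-0.06,0,0,0],[0,0,-0.02,0,0,0],[0,0,0,0,0,0],[0,0,0,0,0,0]]';python3 o.py;python3 -m pendant '[[0,0,0,0,0,0],[0,0,0,0,0,0],[0,0,0,0,0,0],[0,0,0,0,0,0],[0,0,0,0,0,0],[0,0,0,0,0,0],[0,0,0.02,0,0,0],[0,0,0.1,0,0,0],[0,0,0.15,0,0,0],[0,0,0.13,0,0,0]]' -1;python3 o.py
```

```text
time_s: 30.65
eef_pos: [0.6367, 0.084, 0.0827]
eef_rot: [0.001, 0.663, 0.749, 0.001]
wrist_force: [0.7, -0.0, 0.1]
opening: 1.0
grasp_force: 0.0
t 30.65 pos [636.7  84.   82.7] yaw y-axis 7.0 tilt [ 0.002 -0.   ] F [ 0.7 -0.   0.1] op 1.0 g 0.0
time_s: 31.9
eef_pos: [0.636, 0.0841, 0.1635]
eef_rot: [0.0, 0.663, 0.749, 0.0]
wrist_force: [0.4, -0.5, -2.6]
opening: 0.769
grasp_force: 67.4
t 31.9 pos [636.   84.1 163.5] yaw y-axis 7.0 tilt [ 0.001 -0.   ] F [ 0.4 -0.5 -2.6] op 0.769 g 67.4
```

```bash
python3 -m pendant '[[0,0,0.06,0,0,0],[-0.05,-0.06,0.08,0,0,-0.02],[-0.13,-0.17,0,0,0,-0.02],[-0.15,-0.21,0,0,0,-0.02],[-0.15,-0.22,0,0,0,-0.02],[-0.14,-0.22,0,0,0,-0.02],[-0.12,-0.18,0,0,0,-0.02],[-0.07,-0.1,0,0,0,0],[-0.03,-0.05,0,0,0,0],[0,0,0,0,0,0]]';python3 o.py
python3 - <<'E'
from h import *
import pickle
from scipy.optimize import least_squares
def fit(K,T,c,roi,z,W,H,p0,sat,cr=.008,edge=None):
    s=cv2.cvtColor(c,cv2.COLOR_BGR2HSV)[...,1];x0,x1,y0,y1=roi
    m=np.zeros(s.shape,np.uint8);m[y0:y1,x0:x1]=s[y0:y1,x0:x1]<sat
    n,l,st,ce=cv2.connectedComponentsWithStats(m);i=1+st[1:,4].argmax();print(st[i])
    hull=cv2.convexHull(cv2.findContours((l==i).astype(np.uint8),0,1)[0][0])[:,0]
    hull=cv2.findContours((l==i).astype(np.uint8),0,cv2.CHAIN_APPROX_NONE)[0][0][:,0]
    if edge: hull=np.array([h for h in hull if edge(h)])
    def poly(p):
        x,y,a,k=p;pts=[]
        for sx in(-1,1):
            for sy in(-1,1):
                for t in np.linspace(0,np.pi/2,5):
                    X=sx*(W/2+k-cr+cr*np.cos(t));Y=sy*(H/2+k-cr+cr*np.sin(t))
                    pts.append(w2p(K,T,[x+X*np.cos(a)-Y*np.sin(a),y+X*np.sin(a)+Y*np.cos(a),z]))
        return cv2.convexHull(np.array(pts,np.float32))
    r=least_squares(lambda p:[cv2.pointPolygonTest(poly(p),(float(u),float(v)),True) for u,v in hull],[*p0,0],diff_step=1e-3,x_scale=[.01,.01,.1,.001],loss='soft_l1')
    print(r.x[:2].round(4),np.degrees(r.x[2]).round(2),'grow',r.x[3].round(4),np.abs(r.fun).mean())
K,T=pickle.load(open('top.pkl','rb'))
fit(K,T,cv2.imread('pics/top0.png'),(360,445,250,315),.066,.088,.128,(.467,-.158,-.07),60)
E
```

```text
time_s: 33.15
eef_pos: [0.4677, -0.1581, 0.1895]
eef_rot: [-0.0, 0.731, 0.683, 0.0]
wrist_force: [0.3, 0.4, -2.1]
opening: 0.769
grasp_force: 67.6
t 33.15 pos [ 467.7 -158.1  189.5] yaw y-axis -3.9 tilt [0. 0.] F [ 0.3  0.4 -2.1] op 0.769 g 67.6
[ 370  261   62   45 2514]
[ 0.4675 -0.159 ] -4.76 grow -0.0015 0.282036800808535
```

```bash
python3 -m pendant '[[0,-0.06,0,0,0,0],[0,-0.12,0,0,0,0],[0,-0.12,0,0,0,0],[0,-0.1,0,0,0,0],[0,-0.05,0,0,0,0],[0,0,0,0,0,0],[0,0,0,0,0,0],[0,0,0,0,0,0],[0,0,0,0,0,0],[0,0,0,0,0,0]]';python3 o.py
python3 - <<'E'
from h import *
import pickle
c,K,T=cam('wrist');cv2.imwrite('pics/w8.png',c)
pickle.dump((K,T),open('w8.pkl','wb'))
for x,y in((-.044,-.064),(.044,-.064),(.044,.064),(-.044,.064)):
    a=np.radians(-4.7);print(np.round(w2p(K,T,[.4685+x*np.cos(a)-y*np.sin(a),-.159+x*np.sin(a)+y*np.cos(a),.067]),1))
E
```

```text
time_s: 34.4
eef_pos: [0.4679, -0.2477, 0.1896]
eef_rot: [0.0, 0.73, 0.683, 0.0]
wrist_force: [-0.4, -0.1, -2.7]
opening: 0.763
grasp_force: 67.6
t 34.4 pos [ 467.9 -247.7  189.6] yaw y-axis -3.8 tilt [ 0. -0.] F [-0.4 -0.1 -2.7] op 0.763 g 67.6
[248.6 205.6]
[361.7 207.3]
[372.5  18.4]
[240.8  16.2]
```

View pics/w8.png

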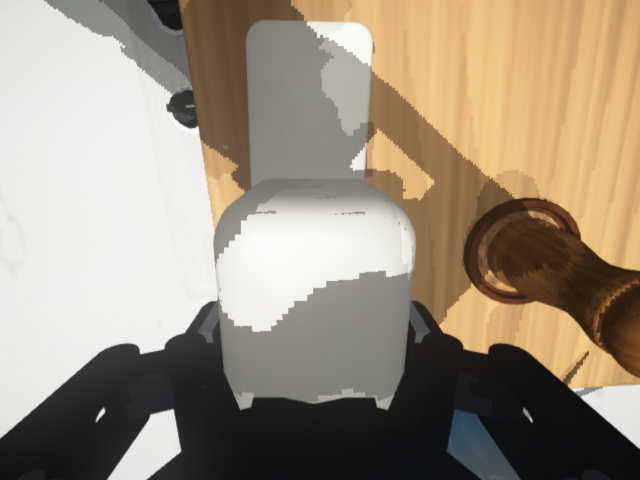

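```bash
python3 - <<'E'
from h import *
import pickle
K,T=pickle.load(open('w8.pkl','rb'))
c=cv2.imread('pics/w8.png').astype(float);s=c[...,2]-c[...,0]   # R-B : wood high
L=[];Rr=[];F=[]
def edge(v,rng,sgn):
    t=.5*(v[rng[0]]+v[rng[1]]);xs=np.arange(*((rng[0],rng[1]) if rng[1]>rng[0] else (rng[0],rng[1],-1)))
    lo=v[xs]; i=np.where(lo>max(t,25))[0][0];a,b=lo[i-1],lo[i];return xs[i-1]+(max(t,25)-a)/(b-a)*(xs[i]-xs[i-1])
for v in range(40,172,6):
    try:
        L.append((edge(s[v],(262,235),1),v));Rr.append((edge(s[v],(355,385),1),v))
    except Exception as e: print(v,e)
for u in range(262,360,6):
    try:F.append((u,edge(s[:,u],(35,8),1)))
    except Exception as e: print(u,e)
g=lambda P:np.array([p2w(K,T,u,v,.066)[:2] for u,v in P])
def line(P,ax):
    P=g(P);k=1-ax;f=np.polyfit(P[:,ax],P[:,k],1);r=P[:,k]-np.polyval(f,P[:,ax]);ok=abs(r)<.0015;f=np.polyfit(P[ok,ax],P[ok,k],1);return f,ok.sum()
fl,fr,ff=line(L,1),line(Rr,1),line(F,0)
print('L/R yaw',[np.degrees(np.arctan(-f[0][0])).round(2) for f in(fl,fr)],'far yaw',np.degrees(np.arctan(ff[0][0])),fl[1],fr[1],ff[1])
yc=-.159;xl,xr=np.polyval(fl[0],yc),np.polyval(fr[0],yc);print('x',xl,xr,(xl+xr)/2,'width',xr-xl)
print('far y at xmid',np.polyval(ff[0],.473))
# lid upper outline mid in same view
print('lid ctr at widest',p2w(K,T,314.5,245,.189-.023+.05)[:2], ctrl.get_obs()['eef_pos'])
E
```

```text
L/R yaw [np.float64(-4.91), np.float64(-4.67)] far yaw -5.066076629604505 21 21 16
x 0.4263053325119443 0.5140376725838881 0.4701715025479162 width 0.0877323400719438
far y at xmid -0.0966154588389298
lid ctr at widest [ 0.47106101 -0.20796149] [ 0.46784726 -0.24781032  0.18953917]
```

```bash
python3 -m pendant '[[0.006,0.05,0,0,0,-0.011],[0,0.11,0,0,0,0],[0,0.12,0,0,0,0],[0,0.1,-0.03,0,0,0],[0,0.058,-0.08,0,0,0],[0,0,-0.1,0,0,0],[0,0,-0.1,0,0,0],[0,0,-0.07,0,0,0],[0,0,-0.02,0,0,0],[0,0,0,0,0,0]]';python3 -m pendant '[[0,0,0,0,0,0],[0,0,-0.03,0,0,0],[0,0,-0.03,0,0,0],[0,0,-0.01,0,0,0],[0,0,0,0,0,0],[0,0,0,0,0,0],[0,0,0,0,0,0],[0,0,0,0,0,0],[0,0,0,0,0,0],[0,0,0,0,0,0]]';python3 o.py
```

```text
time_s: 35.7
eef_pos: [0.4691, -0.1604, 0.1094]
eef_rot: [-0.0, 0.736, 0.677, -0.0]
wrist_force: [0.7, -0.6, -3.1]
opening: 0.767
grasp_force: 67.6
time_s: 36.95
eef_pos: [0.469, -0.1604, 0.0955]
eef_rot: [0.0, 0.736, 0.677, 0.0]
wrist_force: [-0.2, -0.2, -3.1]
opening: 0.769
grasp_force: 67.6
t 36.95 pos [ 469.  -160.4   95.5] yaw y-axis -4.8 tilt [ 0. -0.] F [-0.2 -0.2 -3.1] op 0.769 g 67.6
```

```bash
python3 -m pendant '[[0,0,-0.008,0,0,0],[0,0,-0.007,0,0,0],[0,0,-0.002,0,0,0],[0,0,0,0,0,0],[0,0,0,0,0,0],[0,0,0,0,0,0],[0,0,0,0,0,0],[0,0,0,0,0,0],[0,0,0,0,0,0],[0,0,0,0,0,0]]';python3 o.py;
```

```text
time_s: 38.2
eef_pos: [0.469, -0.1604, 0.0921]
eef_rot: [0.0, 0.736, 0.677, -0.0]
wrist_force: [-0.6, -0.7, -2.2]
opening: 0.765
grasp_force: 67.6
t 38.2 pos [ 469.  -160.4   92.1] yaw y-axis -4.8 tilt [-0. -0.] F [-0.6 -0.7 -2.2] op 0.765 g 67.6
```

Near contact; release, rise and retreat clear of the scene, then check.

```bash
python3 -m pendant '[[0,0,0,0,0,0],[0,0,0,0,0,0],[0,0,0,0,0,0],[0,0,0,0,0,0],[0,0,0,0,0,0],[0,0,0.03,0,0,0],[0,0,0.1,0,0,0],[0,0,0.15,0,0,0],[0,0,0.18,0,0,0],[0,0,0.18,0,0,0]]' 1;python3 -m pendant '[[0,0,0.18,0,0,0],[-0.05,0.02,0.18,0,0,0],[-0.08,0.03,0.1,0,0,0],[-0.06,0.03,0,0,0,0],[-0.03,0.02,0,0,0,0],[0,0,0,0,0,0],[0,0,0,0,0,0],[0,0,0,0,0,0],[0,0,0,0,0,0],[0,0,0,0,0,0]]';python3 o.py
python3 - <<'E'
from h import *
import pickle
c,K,T=cam('wrist');cv2.imwrite('pics/w9.png',c);pickle.dump((K,T),open('w9.pkl','wb'))
t,K,T=cam('top');s,_,_=cam('scene')
cv2.imwrite('pics/fin.png',np.vstack([np.hstack([cv2.resize(c,(400,300)),cv2.resize(t[150:330,140:380],(400,300))]),np.hstack([cv2.resize(t[150:330,300:540],(400,300)),cv2.resize(s[140:420,180:553],(400,300))])]))
E
```

```text
time_s: 39.45
eef_pos: [0.4689, -0.1603, 0.2216]
eef_rot: [0.0, 0.736, 0.677, 0.0]
wrist_force: [-0.0, -0.9, 0.0]
opening: 1.0
grasp_force: 0.0
time_s: 40.7
eef_pos: [0.4251, -0.1404, 0.312]
eef_rot: [-0.0, 0.736, 0.677, -0.0]
wrist_force: [-0.0, -0.2, -0.3]
opening: 1.002
grasp_force: 0.0
t 40.7 pos [ 425.1 -140.4  312. ] yaw y-axis -4.8 tilt [-0.  0.] F [-0.  -0.2 -0.3] op 1.002 g 0.0
```

View pics/fin.png

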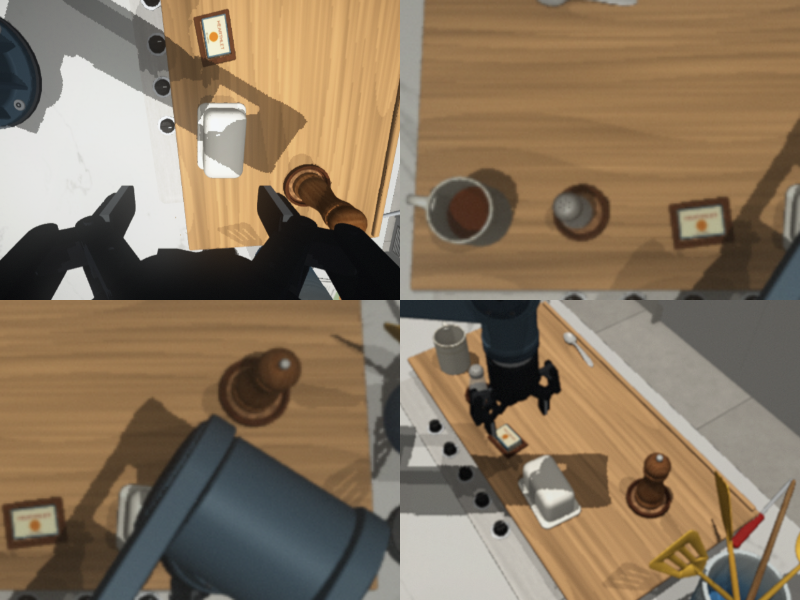

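```bash
python3 -c "
from bench import ctrl
print(ctrl.hand_in())"
```

```text
the job is handed in; nothing more can be done
None
```

I placed the salt, pepper, matchbox and lid in the order asked and handed the job in at about 41 s. The last pictures show all four in place and upright and the mug where it was; I judged the lid's squareness by eye only, as I did not measure it after release.

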